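Wind up and pin the sprung counterbalance wheel of a microscope foot

TASK

Lock the microscope foot's sprung counterbalance wheel for service: take the orange-headed pin from its holder, put it into the hole in the aluminium wheel, and use it to wind the wheel counter-clockwise (seen from above) against its spring, feeling with the tip until it drops into the hidden lock hole underneath. Seat the pin fully home, with its head down on the wheel, and let go. Work gently: do not lean hard on the pin, let the wheel snap back, or disturb the other things on the bench.

Things in the scene. Friction and masses are not known exactly. Their poses are not given: they have to be found in the camera images.
- pin: loose locking pin, 60 g, standing in the holder: steel shank 9 mm diameter and 24 mm long below an orange, black-ringed round head 22 mm diameter and 36 mm tall (60 mm overall). Origin at the tip of the shank (the foot is chamfered over 3 mm down to 5 mm diameter), z up along the pin to the head
- pin_tip (a point): the tip of the pin's shank (same point as the pin's origin). Touches of 3 to 5 N are enough to feel for the lock hole and about 10 N to push the pin home, with a little easing back and forth along the turn; leaning on it with over 50 N would damage it
- pin_seat (a point): centre of the head's flat underside, 24 mm above the tip on the pin's axis
- holder: fixed grey block 64 x 64 x 30 mm on the bench, origin at the centre of its underside; the pin stands in the 26 mm deep, 11.5 mm wide hole in the middle of its top, its head resting on the block
- stand: fixed light-grey microscope foot, 220 x 350 x 40 mm, with a round boss (182 mm diameter) on it that carries the wheel, and a black finned lamp collar (88 mm diameter, top 85 mm above the bench) centred 178 mm from the wheel's axis along the stand's +y. Origin on the bench under the wheel's axis; z up
- wheel_axis (a point): fixed point on the wheel's upright turning axis, at the height of the wheel's top face (67 mm above the bench). Hidden in the steel under the wheel, 45 mm from this axis, is one lock hole 11 mm wide and 14 mm deep with a 1.5 mm chamfer; the pin fits it and the wheel's hole with 2 mm of play
- wheel_hole (a point): centre of the wheel's hole at the wheel's top face; a through hole 11 mm wide, 45 mm from the axis, in an aluminium wheel 156 mm in diameter and 10 mm thick; it has a blue ring painted round it and a red line beside it. Moves with the wheel. Flat steel lies 12 mm below the wheel's top face (2 mm under the wheel): a pin in the hole stands and slides on it, its head then 12 mm clear of the wheel
- wheel (a joint): angle of the wheel in rad, 0 at its rest stop where its spring holds it, growing as it is turned counter-clockwise seen from above, end stop at 1.9. The spring's torque is 0.12 N m at 0, growing by 0.12 N m per rad (3 to 6 N at the hole). The lock hole lies somewhere between 0.80 and 1.30 rad; where differs every time and cannot be seen
- objective: bystander: loose brass microscope objective, 34 mm diameter, 45 mm tall, standing on the bench; origin at the centre of its underside
- lenscell: bystander: loose black cup-shaped lens cell, 52 mm diameter, 22 mm tall; origin at the centre of its underside
- driver: bystander: loose screwdriver with green handle, 150 mm long, lying on the bench along its x axis; origin at its middle
Not all that is in view belongs to the job. There is more than one size of the pin; the one meant has the size given above.

How it is judged:
On the way, in this order (a step that is already met when the one before it is completed fails the run):
1. the pin's tip is in the wheel's hole (z of pin_tip in the frame of wheel_hole below -0.005 m and horizontal distance between pin_tip and wheel_hole below 0.005 m and value of joint wheel below 0.5 rad), for 0.1 s.
2. the wheel is wound past 0.6 rad with the pin in its hole (value of joint wheel above 0.6 rad and z of pin_tip in the frame of wheel_hole below -0.004 m and horizontal distance between pin_tip and wheel_hole below 0.006 m), for 0.1 s.
At the end, for the whole second after the job is handed in: The wheel is held wound (beyond 0.7 rad) by the pin in the lock hole: the pin stands upright (within 0.15 rad), its head's underside is centred within 4 mm of the wheel's hole and no more than 2.5 mm above the wheel's top face, and pin and wheel are at rest and released (distance between pin_seat and wheel_hole below 0.004 m and z of pin_seat in the frame of wheel_hole below 0.0025 m and value of joint wheel above 0.7 rad and angle between pin's own z axis and vertical below 0.15 rad and linear speed of pin below 0.02 m/s and not (velocity of joint wheel below -0.1 rad/s) and velocity of joint wheel below 0.1 rad/s); the robot touches nothing.
It fails at once if the pin is pressed against the wheel, the steel below or the foot with more than 50 N, summed over its contacts (contact force between pin and stand above 50 N).
It fails at once if the gripper pushes on the foot or its wheel with more than 50 N (contact force between any of the arm, the fingers and stand above 50 N).
It fails at once if the wheel is let snap back (faster than 4 rad/s towards its stop) (velocity of joint wheel below -4 rad/s).
It fails at once if the objective, the lens cell or the screwdriver is moved by more than 20 mm (distance of any of objective, lenscell, driver from where it was at the start of the episode above 0.02 m).
It also fails if it takes over 64 s, if anything falls off the work surface, if the arm or the gripper's body presses on something with over 40 N, if the wrist force passes 120 N, or if a joint passes its speed limit or range.

ROBOT

A 7-joint arm with a two-finger parallel gripper is mounted at the origin on the work surface. World frame = base frame: x ahead of the robot, y to its left, z up, the work surface at z = 0. Lengths are in m, angles in rad, forces in N, time in s.
With the tool pointing down it reaches from about 0.4 to 0.85 m from the base axis. Payload 4.4 kg.
Tool frame: the origin (TCP) lies on the centre line of the jaws, within the pads' length; the fingertips stand 8 mm ahead of it and the grasp point (between the pads) lies 11 mm behind it (env.tips_ahead is the distance from the TCP to the fingertips, in m); z points along the fingers, x is the direction in which the jaws open and shut, and the axes are right-handed (so a half turn about z gives the same grasp; the last joint's range is limited). The gripper opens to 94 mm and grips with 3 to 60 N. Pads are 16 mm wide; open, the fingers measure 119 mm over their backs; the gripper's body (75 mm by 177 mm) begins 78 mm behind the grasp point.
Start: joints at [1.155, 0.628, 0.038, 1.517, -0.027, 0.996, -0.02], TCP at [0.223, -0.611, 0.213] pointing down, gripper open.
Joint ranges: [-3.06, 3.06], [-0.37, 2.12], [-1.25, 1.32], [0.18, 2.47], [-1.1, 4.24], [0.23, 1.98], [-2.94, 2.94]. Speed limits (rad/s): [2.57, 2.57, 3.14, 3.14, 3.14, 3.14, 3.14].

INTERFACE

Orientations are given as a 3x3 rotation matrix whose columns are the frame's x, y, z axes.
In Python, from cell import readout, snapshot, camera_model, hand_in, env gives the robot as it stands.
- The arm moves only by the shell command python3 -m creep 'ROWS' [OPENING] [FORCE]. ROWS is JSON, a list of rows, each a list of 2 entries, a list of its own where there are three numbers: the shift along the tool's x, y, z scaled (see below), then the turn, a rotation vector about the tool's x, y, z scaled (see below). In form: [[[tx, ty, tz], [rx, ry, rz]], ...]. A call has 1 to 20 rows; each row is the pose to reach, as a shift and turn from the pose commanded when the call began, along the tool's axes at that moment, turning the shorter way round; what a row does not reach only later rows make up. The controller multiplies each number of a shift by 20 cm and each number of a turn by 360 degrees. A row lasts 1/10 s, in which the tool goes at most 50 mm and 8.59 degrees, less where a joint would pass 70% of its speed; a pose out of reach is approached as far as the arm can. A call with a number of a shift or a turn outside -1 to 1 is refused whole. A call with a gripper value outside its range is refused whole. OPENING is the finger opening in mm, from 0 to 94, set as the call begins (- or left out, the last holds). The fingers move at their own pace and stop on an object; FORCE is the grip in N (left out, the last holds). Time passes only in rows, so rows that repeat a pose let the fingers close. It gives the time, the measured TCP pose, the force and the opening at its end, in the units of the state.
- readout.get_obs(): the state, without advancing time (a new reading comes with each control period).
- snapshot(name): name is "scene" or "top" or "wrist"; returns (picture, depth): 480x640x3 uint8, blue, green, red; 480x640 float32, m along the optical axis (not along the pixel's ray), 0 where there is no reading.
- camera_model(name): a dict with "fx", "fy", "cx", "cy" (pixels), "rvec" (rotation vector, rad) and "tvec" (3), from world to camera coordinates, as OpenCV has them; the wrist camera has in their place "tool_from_camera" (4x4, takes a point from camera to tool coordinates, whose origin is the TCP and whose axes are the tool frame's). Camera axes: x right, y down, z forward; pixel columns grow to the right and rows downward; lengths in m; the calibration is good to about 2 mm. A picture is of the moment at which its call begins: read the wrist's pose just before it. camera_model takes no time and is no camera call.
- hand_in(): hands the job in, once; it reports no verdict.
The state is a dict: "time_s": time; "joints": joint angles; "joint_vel": joint speeds; "joint_torque": joint torques, N m; "eef_pos": TCP position; "ee_rot": TCP orientation; "contact_force": force on the tool from outside, world axes, zero at the start; "ft_torque": the same for the moment, N m; "opening": opening from 0.0 (shut) to 1.0 (fully open).
Only numpy, scipy, OpenCV 4.12 (cv2) and the standard library are available. Lean on these libraries where they do the work, as an engineer would, in place of code of your own. Each camera call takes 0.05 s, during which the arm holds its last target.

## Working session

There is one attempt and no reset: what is moved stays moved. The work goes in short steps, Python scripts to look and compute and a shell command to move; the robot and the scene stay as the last step left them, time stands still between calls to the robot, and variables do not carry over. Pictures are saved under pics/ and viewed, and the job is handed in when it is done.

```bash
ls; mkdir -p pics
python3 - <<'E'
from cell import readout, snapshot, camera_model, env
import cv2,numpy as np
o=readout.get_obs()
for k,v in o.items(): print(k,np.round(v,4).tolist())
for n in("scene","top","wrist"):
    p,d=snapshot(n); cv2.imwrite(f"pics/{n}0.png",p); np.save(f"pics/{n}0.npy",d); print(n,camera_model(n))
print(env.tips_ahead)
E
```

```text
pics
time_s 0.0
joints [1.1552, 0.6293, 0.0384, 1.5183, -0.027, 0.9963, -0.02]
joint_vel [0.0001, 0.0003, -0.001, -0.0006, -0.0002, -0.0008, 0.0004]
joint_torque [-0.0006, -54.9718, 1.1435, -18.663, -0.0522, 0.0236, 0.0002]
eef_pos [0.2226, -0.61, 0.2126]
ee_rot [[0.3427, -0.9394, -0.0007], [-0.9394, -0.3427, 0.0017], [-0.0019, 0.0, -1.0]]
contact_force [0.1413, 0.3797, -0.7377]
ft_torque [-0.0089, -0.0309, 0.0315]
opening 0.9978
scene {'fx': 479.93624879953336, 'fy': 479.93624879953336, 'cx': 309.0550751678959, 'cy': 238.2789674195904, 'rvec': array([ 2.09767704,  1.11013924, -0.47346229]), 'tvec': array([-0.18639912, -0.31614944,  1.16821562])}
top {'fx': 539.6422951017945, 'fy': 539.6422951017945, 'cx': 323.9918270834952, 'cy': 241.1505807541549, 'rvec': array([ 2.13359792, -2.19644488,  0.12346292]), 'tvec': array([-0.13641347,  0.55554712,  0.84381957])}
wrist {'fx': 348.87021573507025, 'fy': 348.87021573507025, 'cx': 326.15076070038015, 'cy': 232.7824646682592, 'tool_from_camera': array([[ 9.99997953e-01, -1.90738317e-03, -6.75152120e-04,
        -5.35703537e-04],
       [ 2.01689767e-03,  9.66303431e-01,  2.57397771e-01,
        -7.34707665e-02],
       [ 1.61445635e-04, -2.57398605e-01,  9.66305300e-01,
        -1.70503411e-01],
       [ 0.00000000e+00,  0.00000000e+00,  0.00000000e+00,
         1.00000000e+00]])}
0.008
```

View pics/scene0.png

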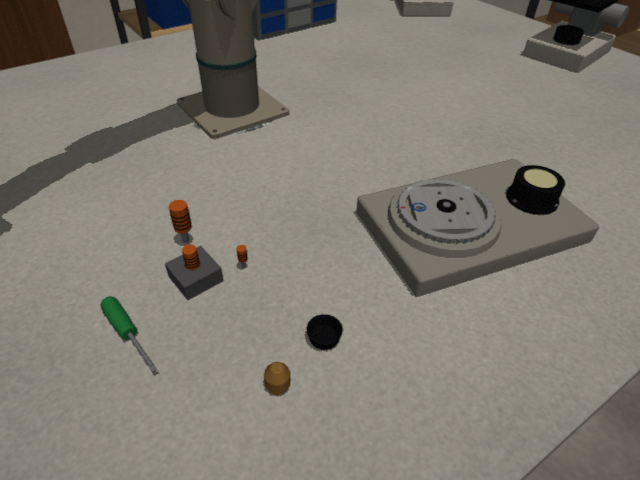

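View pics/top0.png

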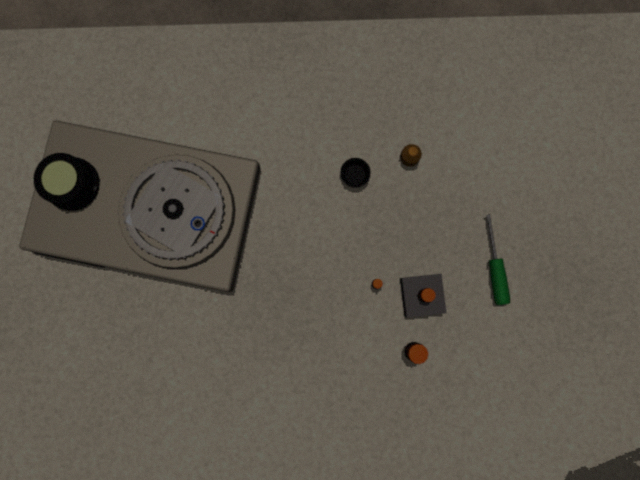

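View pics/wrist0.png

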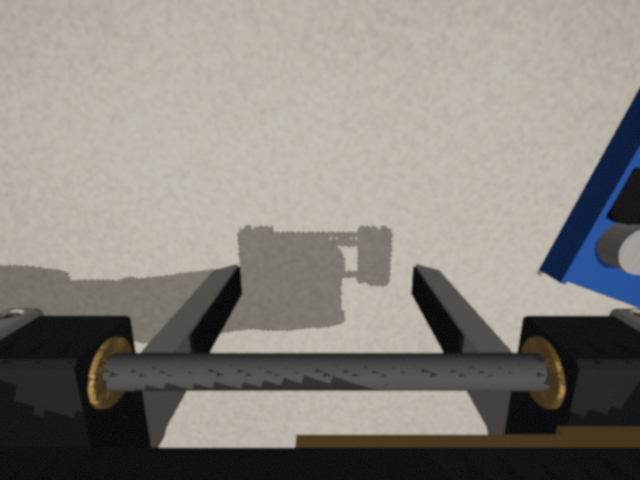

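The scene view shows the pin in the holder at (191,258), with a big decoy at (180,217), a small decoy at (242,254), and the wheel at (445,207) with its blue ring at (419,207). In the top view the pin is at (428,296), the blue ring at (197,223) and the hub at (173,209). The wrist view shows only bare bench.

```bash
cat > h.py <<'E'
import cv2,numpy as np
from cell import readout, snapshot, camera_model, env
def cam(name,pose=None):
    m=camera_model(name); K=np.array([[m['fx'],0,m['cx']],[0,m['fy'],m['cy']],[0,0,1]])
    if name=='wrist':
        p,R=pose; T=np.eye(4);T[:3,:3]=R;T[:3,3]=p; W=T@m['tool_from_camera']; return K,W[:3,:3],W[:3,3]
    R=cv2.Rodrigues(m['rvec'])[0]; return K,R.T,-R.T@m['tvec']
def cast(c,uv,z):
    K,R,o=c; d=R@np.linalg.solve(K,[uv[0],uv[1],1]); return o+d*(z-o[2])/d[2]
def proj(c,X):
    K,R,o=c; q=K@(R.T@(np.array(X)-o)); return q[:2]/q[2]
def tri(c1,u1,c2,u2):
    ds=[];os_=[]
    for c,u in((c1,u1),(c2,u2)):
        d=c[1]@np.linalg.solve(c[0],[u[0],u[1],1]); ds.append(d/np.linalg.norm(d)); os_.append(c[2])
    A=np.zeros((3,3));b=np.zeros(3)
    for d,o in zip(ds,os_): P=np.eye(3)-np.outer(d,d);A+=P;b+=P@o
    X=np.linalg.solve(A,b); return X,[np.linalg.norm((np.eye(3)-np.outer(d,d))@(X-o)) for d,o in zip(ds,os_)]
def blobs(mask,amin=8):
    n,l,s,c=cv2.connectedComponentsWithStats(mask.astype(np.uint8))
    return [(s[i].tolist(),c[i].round(1).tolist()) for i in range(1,n) if s[i][4]>=amin]
E
python3 - <<'E'
from h import *
for n in('top','scene'):
    p=cv2.imread(f'pics/{n}0.png'); hsv=cv2.cvtColor(p,cv2.COLOR_BGR2HSV); c=cam(n); D=np.load(f'pics/{n}0.npy')
    H,S,V=[hsv[...,i].astype(int) for i in range(3)]
    print(n,'cam at',c[2].round(3))
    for nm,m,z in(('orange',(H<14)&(S>170)&(V>90),.066),('blue',(H>100)&(H<130)&(S>110),.067),('red',((H<6)|(H>174))&(S>110),.067),('green',(H>50)&(H<80)&(S>150),.01)):
        for s,q in blobs(m): 
            dd=D[int(q[1]),int(q[0])]
            K=c[0]; Xd=c[1]@(np.linalg.solve(K,[q[0],q[1],1])*dd)+c[2]
            print(nm,s,q,cast(c,q,z).round(4),'depth',Xd.round(4))
    
p=cv2.imread('pics/top0.png'); cv2.imwrite('pics/topz.png',np.hstack([cv2.resize(p[140:280,100:250],None,fx=4,fy=4,interpolation=2)[:, :],]))
p2=cv2.imread('pics/scene0.png'); cv2.imwrite('pics/scz.png',cv2.resize(p2[165:265,360:520],None,fx=5,fy=5,interpolation=2))
E
```

```text
top cam at [ 0.454 -0.149  0.9  ]
orange [374, 279, 8, 9, 58] [377.5, 283.0] [ 0.4801 -0.233   0.066 ] depth [ 0.4807 -0.235   0.0459]
orange [422, 289, 13, 12, 125] [428.0, 294.5] [ 0.4602 -0.31    0.066 ] depth [ 0.4602 -0.3095  0.0682]
orange [410, 345, 18, 19, 266] [418.3, 353.6] [ 0.3713 -0.2907  0.066 ] depth [ 0.3729 -0.288   0.0821]
blue [191, 217, 14, 13, 57] [198.1, 223.4] [0.5809 0.0431 0.067 ] depth [0.5826 0.0457 0.0558]
red [84, 185, 6, 4, 8] [86.8, 186.9] [0.6439 0.2177 0.067 ] depth [0.6424 0.2149 0.0734]
red [210, 231, 5, 3, 8] [212.0, 231.8] [0.567  0.0215 0.067 ] depth [0.5673 0.022  0.0648]
green [490, 259, 20, 46, 622] [498.9, 281.9] [ 0.4779 -0.4386  0.01  ] depth [ 0.4776 -0.435   0.0208]
scene cam at [ 0.985 -0.452  0.569]
orange [169, 200, 18, 17, 193] [177.8, 206.7] [ 0.3603 -0.2827  0.066 ] depth [ 0.3784 -0.2876  0.0806]
orange [183, 245, 14, 13, 127] [189.1, 250.2] [ 0.4652 -0.3095  0.066 ] depth [ 0.4659 -0.3097  0.0667]
orange [237, 245, 9, 9, 59] [241.0, 248.6] [ 0.5054 -0.2438  0.066 ] depth [ 0.4829 -0.234   0.0424]
blue [144, 0, 48, 29, 1048] [167.6, 12.2] [-0.5329  0.0652  0.067 ] depth [-1.1623  0.2798 -0.1413]
blue [260, 0, 25, 14, 290] [271.1, 5.4] [-0.4135  0.3624  0.067 ] depth [-0.3345  0.3164  0.0954]
blue [313, 0, 12, 3, 19] [317.3, 0.4] [-0.3735  0.5133  0.067 ] depth [-0.3338  0.4851  0.0817]
blue [313, 3, 22, 19, 325] [323.5, 11.9] [-0.2729  0.466   0.067 ] depth [-0.3329  0.5098  0.043 ]
blue [261, 14, 25, 21, 374] [272.6, 23.6] [-0.2727  0.2828  0.067 ] depth [-0.3358  0.3196  0.0418]
blue [412, 203, 14, 8, 39] [418.4, 206.7] [0.5826 0.0454 0.067 ] depth [0.5791 0.0498 0.0626]
green [101, 297, 36, 42, 734] [117.5, 316.8] [ 0.4767 -0.4361  0.01  ] depth [ 0.4894 -0.4365  0.0239]
```

View pics/topz.png

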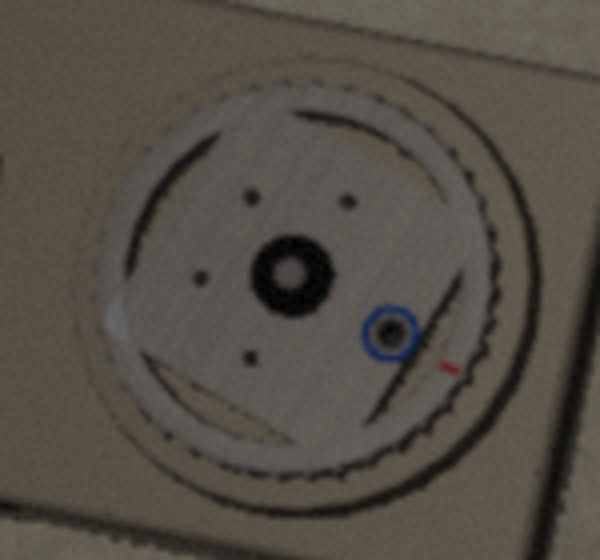

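View pics/scz.png

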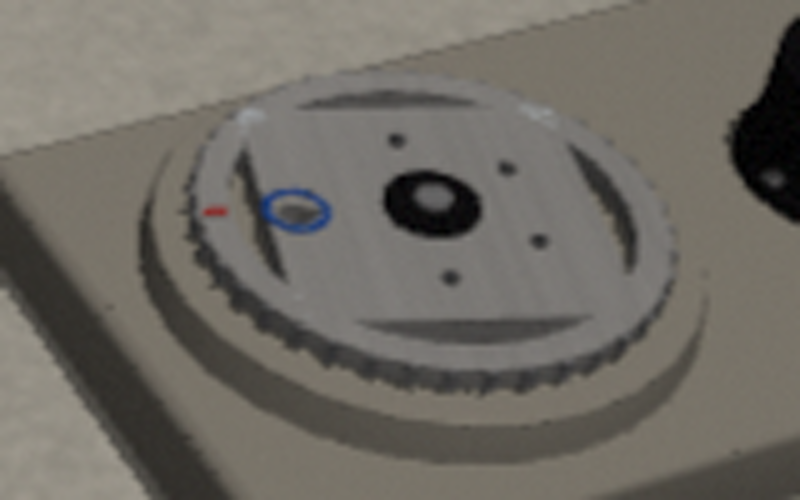

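```bash
cat >> h.py <<'E'
from scipy.spatial.transform import Rotation as Rn
def Rdown(yaw):
    c,s=np.cos(yaw),np.sin(yaw); return np.array([[c,s,0],[s,-c,0],[0,0,-1.]])
def goal(p,yaw):
    o=readout.get_obs(); R=np.array(o['ee_rot']); t=R.T@(np.array(p)-o['eef_pos'])/0.2
    r=Rn.from_matrix(R.T@Rdown(yaw)).as_rotvec()/(2*np.pi)
    print('t',o['time_s'],'row',t.round(4).tolist(),r.round(4).tolist())
E
python3 - <<'E'
from h import *
c=cam('top'); h=cast(c,(172.75,208.25),.067); print('hub',h)
b=cast(c,(198.,223.4),.067); print(b,np.linalg.norm(b-h))
s=cam('scene'); h2=cast(s,(360+432/5,165+200/5),.067); b2=cast(s,(418.4,206.7),.067); print(h2,b2,np.linalg.norm(h2-b2))
print(tri(c,(198,223.4),s,(418.4,206.7)),tri(c,(172.75,208.25),s,(446.4,205)))
goal([.462,-.31,.16],-.5)
E
```

```text
hub [0.60595876 0.0826728  0.067     ]
[0.58087067 0.04327052 0.067     ] 0.04671136668752608
[0.60533908 0.08706747 0.067     ] [0.58261107 0.04537074 0.067     ] 0.04748873070541291
(array([0.58177554, 0.04443552, 0.06659483]), [np.float64(0.0013147424487997745), np.float64(0.00131474244879974)]) (array([0.60649392, 0.08319106, 0.06922606]), [np.float64(0.0014011286042879868), np.float64(0.0014011286042880167)])
t 0.15 row [-0.9995, -1.6387, 0.2654] [-0.0001, 0.0002, -0.1148]
```

```bash
python3 -m creep '[[[-0.05,-0.08,0.01],[0,0,-0.006]],[[-0.18,-0.29,0.05],[0,0,-0.02]],[[-0.33,-0.54,0.09],[0,0,-0.038]],[[-0.45,-0.74,0.12],[0,0,-0.052]],[[-0.5,-0.82,0.13],[0,0,-0.0574]]]' 50 20; python3 -c "
from h import *
goal([.462,-.31,.16],-.5)"
```

```text
time_s: 0.65
eef_pos: [0.3459, -0.4556, 0.1868]
ee_rot: [[0.658, -0.753, 0.001], [-0.753, -0.658, 0.003], [-0.002, -0.003, -1.0]]
contact_force: [0.2, -0.6, -0.3]
opening: 0.608
t 0.65 row [-0.1657, -0.9161, 0.1371] [-0.0005, 0.0002, -0.0561]
```

```bash
python3 -m creep '[[[-0.04,-0.2,0.03],[0,0,-0.012]],[[-0.08,-0.42,0.06],[0,0,-0.028]],[[-0.12,-0.65,0.1],[0,0,-0.042]],[[-0.15,-0.82,0.13],[0,0,-0.054]],[[-0.165,-0.91,0.137],[0,0,-0.056]],[[-0.165,-0.91,0.137],[0,0,-0.056]],[[-0.165,-0.91,0.137],[0,0,-0.056]]]'
python3 - <<'E'
from h import *
o=readout.get_obs(); p,d=snapshot('wrist'); cv2.imwrite('pics/w1.png',p); np.save('pics/w1.npy',d); np.savez('pics/w1pose.npz',p=o['eef_pos'],R=o['ee_rot'])
print(o['eef_pos'])
hsv=cv2.cvtColor(p,cv2.COLOR_BGR2HSV); H,S,V=[hsv[...,i].astype(int) for i in range(3)]
c=cam('wrist',(np.array(o['eef_pos']),np.array(o['ee_rot'])))
for s,q in blobs((H<14)&(S>170)&(V>90),30): print(s,q,cast(c,q,.066).round(4),d[int(q[1]),int(q[0])], (c[2]+c[1]@(np.linalg.solve(c[0],[q[0],q[1],1])*d[int(q[1]),int(q[0])])).round(4))
E
```

```text
time_s: 1.35
eef_pos: [0.4584, -0.3175, 0.16]
ee_rot: [[0.873, -0.487, -0.001], [-0.487, -0.873, -0.001], [-0.0, 0.001, -1.0]]
contact_force: [-1.4, -0.1, -0.8]
opening: 0.528
[ 0.45836553 -0.31750338  0.15997131]
[312, 210, 26, 28, 443] [325.0, 225.1] [ 0.4611 -0.3078  0.066 ] 0.27294323 [ 0.461  -0.308   0.0652]
[193, 238, 39, 39, 1166] [212.2, 256.8] [ 0.3697 -0.2865  0.066 ] 0.2630783 [ 0.3767 -0.2845  0.081 ]
```

View pics/w1.png

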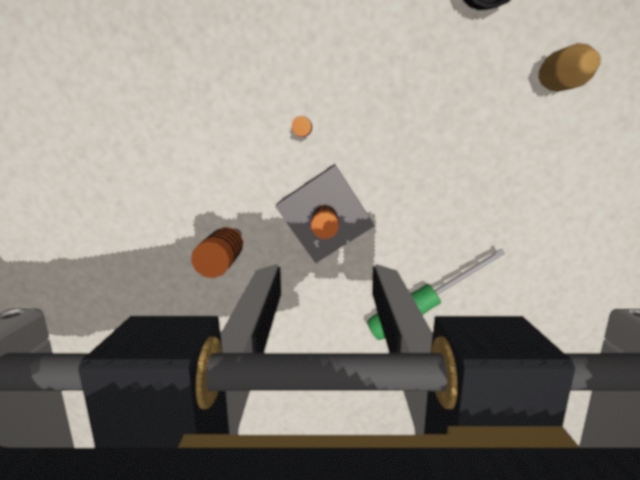

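Wrist view: pin's orange top at (325,225), dark-ringed on the grey block. It's the one in the holder at about (0.461, -0.308), top at 66 mm, which fits.

```bash
python3 -c "
from h import *
goal([.461,-.3085,.085],-.5);goal([.461,-.3085,.046],-.5)"
```

```text
t 1.4 row [-0.0101, -0.0512, 0.3752] [0.0002, 0.0001, -0.0017]
t 1.4 row [-0.0101, -0.0515, 0.5702] [0.0002, 0.0001, -0.0017]
```

```bash
python3 -m creep '[[[-0.01,-0.05,0.1],[0,0,-0.001]],[[-0.01,-0.05,0.25],[0,0,-0.001]],[[-0.01,-0.05,0.36],[0,0,-0.001]],[[-0.01,-0.05,0.375],[0,0,-0.001]],[[-0.01,-0.05,0.375],[0,0,-0.001]]]'; python3 -c "
from h import *
goal([.461,-.3085,.046],-.5)
o=readout.get_obs();print(o['eef_pos'],o['joint_vel'])"
```

```text
time_s: 1.9
eef_pos: [0.4611, -0.3084, 0.085]
ee_rot: [[0.875, -0.483, -0.001], [-0.483, -0.875, -0.0], [-0.001, 0.001, -1.0]]
contact_force: [-0.6, -0.2, 0.9]
opening: 0.528
t 1.9 row [-0.0001, 0.0005, 0.195] [0.0001, 0.0001, -0.0007]
[ 0.46110624 -0.30840473  0.0849968 ] [-0.00438541 -0.02743296 -0.00933108 -0.01688685 -0.00250768  0.00445875
  0.00031086]
```

```bash
python3 -m creep '[[[0,0,0.07],[0,0,0]],[[0,0,0.15],[0,0,0]],[[0,0,0.19],[0,0,0]],[[0,0,0.195],[0,0,0]]]'; python3 -m creep '[[[0,0,0],[0,0,0]],[[0,0,0],[0,0,0]],[[0,0,0],[0,0,0]],[[0,0,0],[0,0,0]],[[0,0,0],[0,0,0]],[[0,0,0],[0,0,0]]]' 5 30
```

```text
time_s: 2.3
eef_pos: [0.462, -0.3076, 0.0463]
ee_rot: [[0.876, -0.482, -0.0], [-0.482, -0.876, -0.0], [0.0, 0.0, -1.0]]
contact_force: [-0.0, 0.5, -0.6]
opening: 0.535
time_s: 2.9
eef_pos: [0.4625, -0.3073, 0.0466]
ee_rot: [[0.877, -0.481, 0.001], [-0.481, -0.877, -0.0], [0.001, 0.0, -1.0]]
contact_force: [-0.4, 0.6, 5.3]
opening: 0.227
```

```bash
python3 -m creep '[[[0,0,-0.02],[0,0,0]],[[0,0,-0.1],[0,0,0]],[[0,0,-0.22],[0,0,0]],[[0,0,-0.36],[0,0,0]],[[0,0,-0.46],[0,0,0]],[[0,0,-0.5],[0,0,0]],[[0,0,-0.5],[0,0,0]]]'
python3 - <<'E'
from h import *
o=readout.get_obs(); p,d=snapshot('wrist'); cv2.imwrite('pics/w2.png',p)
p,d=snapshot('scene'); cv2.imwrite('pics/s2.png',cv2.resize(p[150:320,90:300],None,fx=3,fy=3)); cv2.imwrite('pics/s2full.png',p)
goal([.5818,.0444,.175],-.44)
E
```

```text
time_s: 3.6
eef_pos: [0.4626, -0.3073, 0.1469]
ee_rot: [[0.876, -0.481, 0.002], [-0.481, -0.876, -0.001], [0.002, 0.0, -1.0]]
contact_force: [1.0, -0.8, 0.1]
opening: 0.231
t 3.7 row [-0.3183, -1.8285, -0.1482] [-0.0, 0.0002, -0.0099]
```

View pics/w2.png

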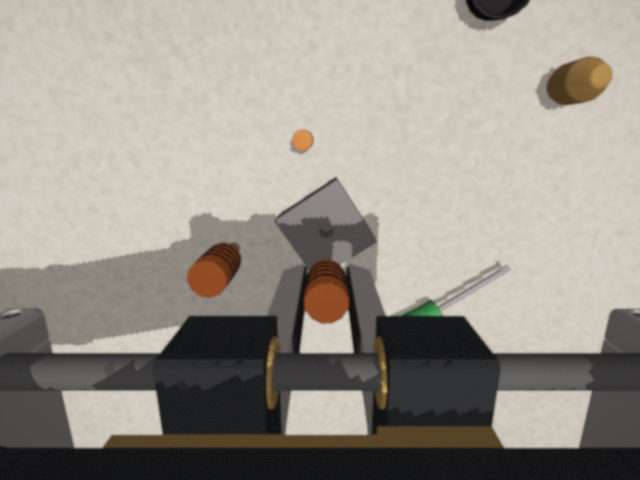

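View pics/s2.png

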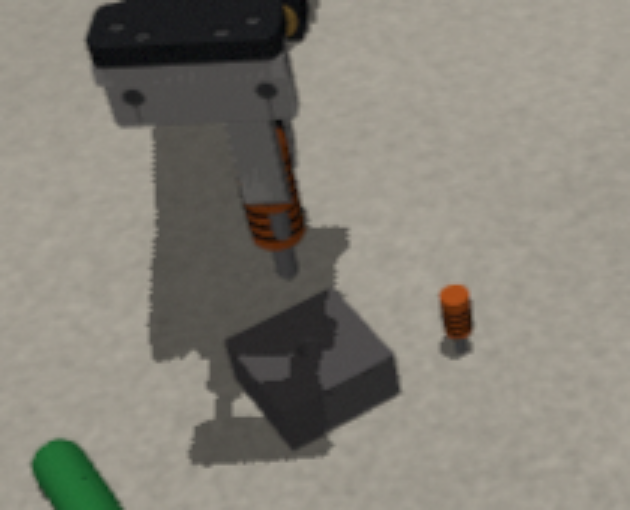

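The wrist view shows the pin between the jaws, head at (327,297), with the holder hole empty at (326,231). The scene crop shows it hanging upright, clear of the block.

Run:
```python
from h import *
p=cv2.imread('pics/w2.png'); cv2.imwrite('pics/w2z.png',cv2.resize(p[240:340,270:390],None,fx=6,fy=6,interpolation=2))
c=cam('wrist',(np.zeros(3),np.eye(3)))
for uv in((327,297),(327,300)): print(cast(c,uv,-.0194))
```

```text
[-0.00094075 -0.00256542 -0.0194    ]
[-0.00094289 -0.00102324 -0.0194    ]
```

View pics/w2z.png

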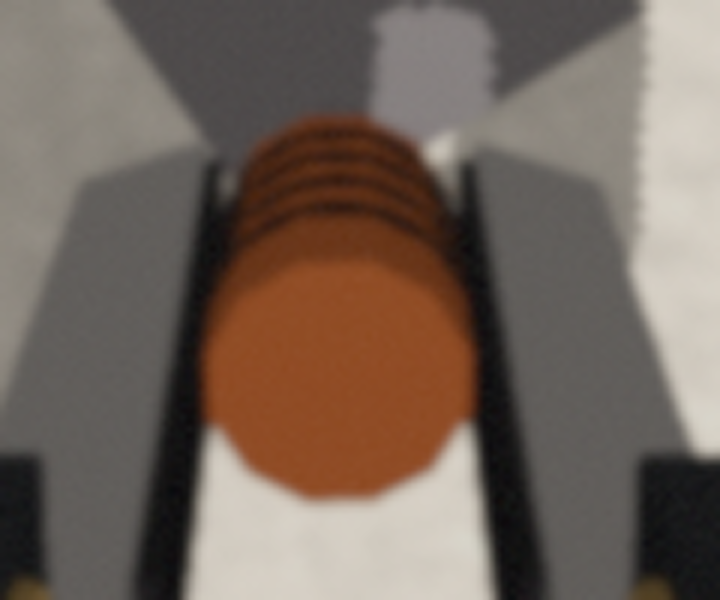

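```bash
python3 -m creep '[[[-0.02,-0.1,-0.03],[0,0,0]],[[-0.06,-0.32,-0.08],[0,0,-0.002]],[[-0.1,-0.54,-0.12],[0,0,-0.004]],[[-0.13,-0.75,-0.14],[0,0,-0.005]],[[-0.16,-0.87,-0.148],[0,0,-0.006]],[[-0.16,-0.91,-0.148],[0,0,-0.006]]]'; python3 -c "
from h import *
goal([.5818,.0444,.175],-.44)"
```

```text
time_s: 4.3
eef_pos: [0.5219, -0.1282, 0.1747]
ee_rot: [[0.896, -0.443, -0.002], [-0.443, -0.896, 0.002], [-0.002, -0.001, -1.0]]
contact_force: [1.0, -0.0, 0.3]
opening: 0.229
t 4.3 row [-0.1138, -0.9065, -0.0003] [-0.0002, 0.0004, -0.003]
```

```bash
python3 -m creep '[[[-0.02,-0.14,0],[0,0,-0.001]],[[-0.05,-0.38,0],[0,0,-0.002]],[[-0.08,-0.62,0],[0,0,-0.003]],[[-0.1,-0.8,0],[0,0,-0.003]],[[-0.11,-0.89,0],[0,0,-0.003]],[[-0.114,-0.905,0],[0,0,-0.003]],[[-0.114,-0.905,0],[0,0,-0.003]],[[-0.114,-0.905,0],[0,0,-0.003]]]'
python3 - <<'E'
from h import *
o=readout.get_obs(); p,d=snapshot('wrist'); cv2.imwrite('pics/w3.png',p); np.savez('pics/w3pose.npz',p=o['eef_pos'],R=o['ee_rot'])
print(o['eef_pos'])
hsv=cv2.cvtColor(p,cv2.COLOR_BGR2HSV); H,S,V=[hsv[...,i].astype(int) for i in range(3)]
c=cam('wrist',(np.array(o['eef_pos']),np.array(o['ee_rot'])))
m=(H>100)&(H<130)&(S>100)
for s,q in blobs(m,30): print(s,q,cast(c,q,.067).round(4))
cv2.imwrite('pics/w3z.png',cv2.resize(p[150:340,200:440],None,fx=3,fy=3,interpolation=2))
E
```

```text
time_s: 5.1
eef_pos: [0.5817, 0.0365, 0.1753]
ee_rot: [[0.901, -0.434, -0.001], [-0.434, -0.901, -0.002], [-0.0, 0.002, -1.0]]
contact_force: [-0.3, -0.4, -0.2]
opening: 0.228
[0.58172281 0.03647184 0.17533303]
[310, 209, 26, 25, 162] [322.3, 221.3] [0.5817 0.047  0.067 ]
```

View pics/w3.png

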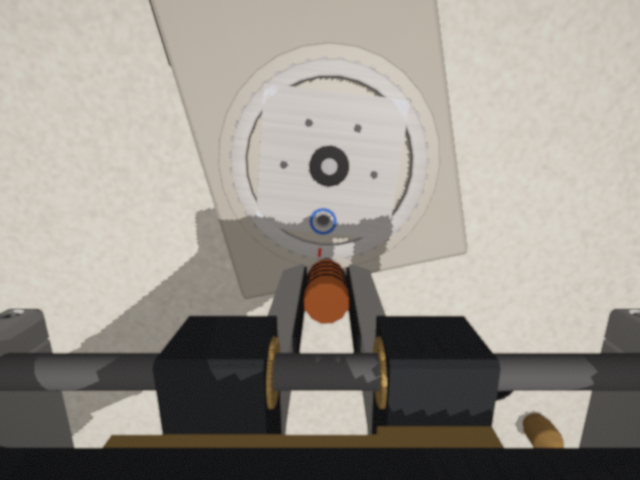

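View pics/w3z.png

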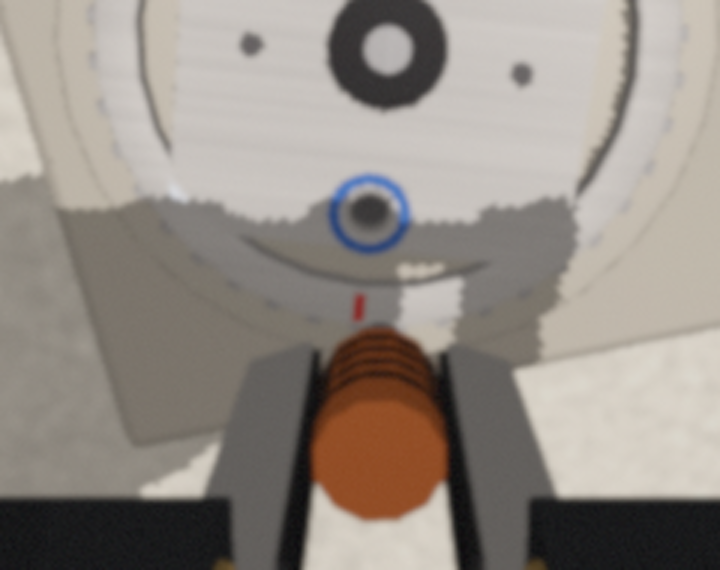

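The wrist view shows the wheel hole (blue ring) at (323,221), the hub at (329,165), and the held pin's top disc at (327,303).

Run:
```python
from h import *
z=np.load('pics/w3pose.npz'); P,R=z['p'],z['R']
p=cv2.imread('pics/w3.png').astype(int); g=p.sum(2)
hsv=cv2.cvtColor(p.astype(np.uint8),cv2.COLOR_BGR2HSV).astype(int)
m=((hsv[...,0]>100)&(hsv[...,0]<130)&(hsv[...,1]>100)); ys,xs=np.where(m); k=(xs>300)&(xs<345)&(ys>200)&(ys<240)
e=cv2.fitEllipse(np.stack([xs[k],ys[k]],1).astype(np.float32)); print('ring',e)
hm=(g[135:200,290:370]<250).astype(np.uint8); cs,_=cv2.findContours(hm,cv2.RETR_EXTERNAL,2); cc=max(cs,key=cv2.contourArea); eh=cv2.fitEllipse(cc); hub=np.array(eh[0])+[290,135]; print('hub',hub,eh)
o=(hsv[...,0]<14)&(hsv[...,1]>170); 
c=cam('wrist',(P,R)); hole=cast(c,e[0],.067); 
for hz in(.067,.07): hb=cast(c,hub,hz); print('hub',hb,np.linalg.norm((hole-hb)[:2]))
pin=cast(c,(326.4,303),P[2]+.0194); off=R.T@(pin-P)
print('hole',hole,'pin',pin,'off',off)
# red line
for nm in('top','scene'):
  q=proj(cam(nm),hole); print(nm,q)
```

```text
ring ((322.64227294921875, 220.9886474609375), (23.445592880249023, 24.023597717285156), 88.9486083984375)
hub [328.59380341 165.68102264] ((38.59380340576172, 30.68102264404297), (37.341976165771484, 38.137786865234375), 5.812204360961914)
hub [0.60584881 0.08515279 0.067     ] 0.04489100335132711
hub [0.60592704 0.08535715 0.07      ] 0.0451057941269396
hole [0.58206012 0.0470831  0.067     ] pin [0.58041633 0.03664291 0.19473303] off [-0.00125648  0.00046098 -0.01939858]
top [195.55199586 222.71530744]
scene [418.92358846 206.15600889]
```

```bash
python3 -c "
from h import *
goal([.5832,.047,.112],-.45)"
```

```text
t 5.15 row [-0.0164, -0.0497, 0.3176] [0.0003, -0.0, 0.0001]
```

```bash
python3 -m creep '[[[-0.016,-0.049,0.05],[0,0,0]],[[-0.016,-0.049,0.15],[0,0,0]],[[-0.016,-0.049,0.25],[0,0,0]],[[-0.016,-0.049,0.31],[0,0,0]],[[-0.016,-0.049,0.317],[0,0,0]],[[-0.016,-0.049,0.317],[0,0,0]],[[-0.016,-0.049,0.317],[0,0,0]]]'
python3 - <<'E'
from h import *
goal([.5832,.047,.112],-.45)
p,d=snapshot('scene'); cv2.imwrite('pics/s4.png',cv2.resize(p[130:250,360:500],None,fx=5,fy=5,interpolation=2))
p,d=snapshot('wrist'); cv2.imwrite('pics/w4.png',cv2.resize(p[180:340,220:430],None,fx=3.5,fy=3.5,interpolation=2))
E
```

```text
time_s: 5.85
eef_pos: [0.5844, 0.0502, 0.113]
ee_rot: [[0.902, -0.431, 0.002], [-0.431, -0.902, 0.0], [0.001, -0.001, -1.0]]
contact_force: [0.3, 0.7, 0.1]
opening: 0.229
t 5.85 row [0.0013, 0.0171, 0.0051] [-0.0001, -0.0002, 0.0007]
```

View pics/s4.png

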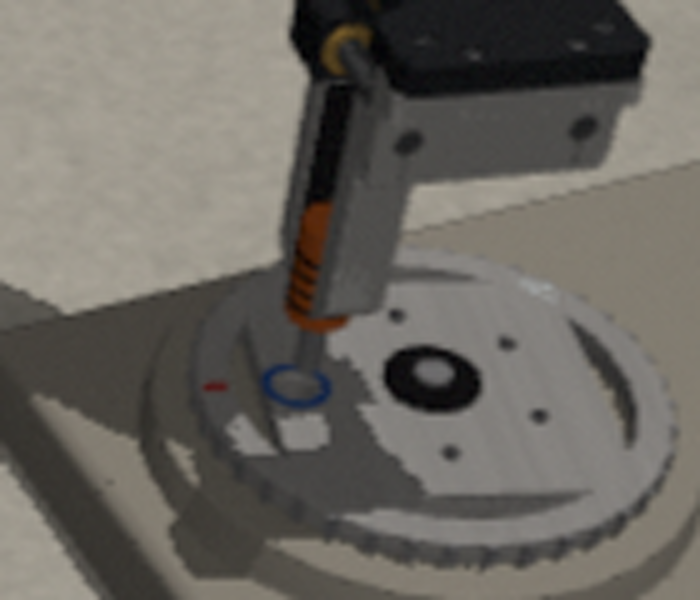

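View pics/w4.png

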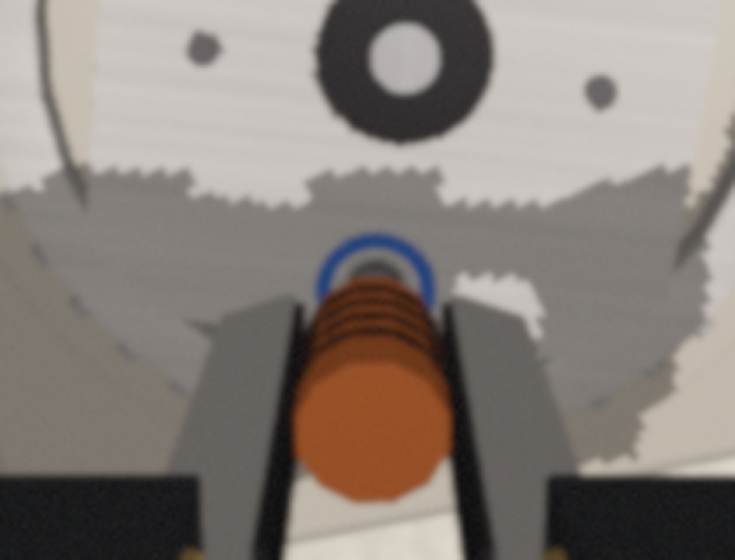

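The scene crop shows the tip at about (308,375), slightly right of the blue ring's centre at (296,385). In the wrist crop the ring's centre is near (376,290), in line sideways with the pin. I overshot by about 3 mm, so I'll correct that.

Run:
```python
from h import *
o=readout.get_obs(); P,R=np.array(o['eef_pos']),np.array(o['ee_rot']); print(P,np.abs(o['joint_vel']).max())
p,d=snapshot('wrist'); hsv=cv2.cvtColor(p,cv2.COLOR_BGR2HSV).astype(int)
m=((hsv[...,0]>100)&(hsv[...,0]<130)&(hsv[...,1]>100)); ys,xs=np.where(m); k=(xs>300)&(xs<355)&(ys>235)&(ys<285)
pts=np.stack([xs[k],ys[k]],1).astype(float); 
c=cam('wrist',(P,R)); W=np.array([cast(c,q,.067)[:2] for q in pts])
A=np.c_[2*W,np.ones(len(W))]; s=np.linalg.lstsq(A,(W**2).sum(1),rcond=None)[0]; print('ring circle',s[:2],np.sqrt(s[2]+s[0]**2+s[1]**2),len(W))
g=p.astype(int).sum(2); hm=(g[165:240,290:400]<250).astype(np.uint8); cs,_=cv2.findContours(hm,cv2.RETR_EXTERNAL,2); cc=max(cs,key=cv2.contourArea); eh=cv2.fitEllipse(cc); hub=np.array(eh[0])+[290,165]; print(eh); print('hub',hub,cast(c,hub,.067))
pin=cast(c,(326.3,301),P[2]+.0194); print('pin off',R.T@(pin-P))
goal([.5832,.047,.112],-.45)
```

```text
[0.58445602 0.05020442 0.11318762] 0.0035890216157629324
ring circle [0.582155   0.04723413] 0.009858417463817456 166
((45.0088996887207, 30.29294204711914), (47.872047424316406, 48.51123809814453), 30.546037673950195)
hub [335.00889969 195.29294205] [0.6059018  0.08513568 0.067     ]
pin off [-0.00130378 -0.000575   -0.01940142]
t 6.0 row [0.0017, 0.0168, 0.0055] [-0.0001, -0.0002, 0.0007]
```

```bash
python3 -m creep '[[[0.001,0.008,0],[0,0,0]],[[0.0015,0.0165,0],[0,0,0]],[[0.0015,0.0165,0],[0,0,0]],[[0.0015,0.0165,0],[0,0,0]]]'
python3 - <<'E'
from h import *
goal([.5832,.047,.1],-.45)
E
```

```text
time_s: 6.4
eef_pos: [0.5826, 0.0469, 0.1123]
ee_rot: [[0.902, -0.431, 0.0], [-0.431, -0.902, -0.0], [0.0, 0.0, -1.0]]
contact_force: [-0.4, -0.6, -1.0]
opening: 0.229
t 6.4 row [0.0025, -0.0019, 0.0616] [0.0, -0.0, 0.0007]
```

Now I'll lower it slowly into the hole, reading the force.

```bash
python3 -m creep '[[[0.0025,-0.0015,0.01],[0,0,0]],[[0.0025,-0.0015,0.02],[0,0,0]],[[0.0025,-0.0015,0.03],[0,0,0]],[[0.0025,-0.0015,0.03],[0,0,0]]]'; python3 -m creep '[[[0,0,0.007],[0,0,0]],[[0,0,0.014],[0,0,0]],[[0,0,0.02],[0,0,0]],[[0,0,0.02],[0,0,0]]]'
```

```text
time_s: 6.8
eef_pos: [0.5829, 0.0471, 0.1059]
ee_rot: [[0.902, -0.431, -0.001], [-0.431, -0.902, -0.0], [-0.001, 0.0, -1.0]]
contact_force: [-0.1, 0.3, -0.7]
opening: 0.231
time_s: 7.2
eef_pos: [0.5831, 0.0471, 0.1021]
ee_rot: [[0.902, -0.431, -0.0], [-0.431, -0.902, -0.0], [-0.0, 0.0, -1.0]]
contact_force: [-0.5, -0.4, -0.4]
opening: 0.227
```

Run:
```python
from h import *
goal([.5832,.047,.0965],-.45)
p,d=snapshot('scene'); cv2.imwrite('pics/s5.png',cv2.resize(p[130:250,360:500],None,fx=5,fy=5,interpolation=2))
```

```text
t 7.2 row [0.0006, 0.0001, 0.028] [0.0, 0.0, 0.0007]
```

View pics/s5.png

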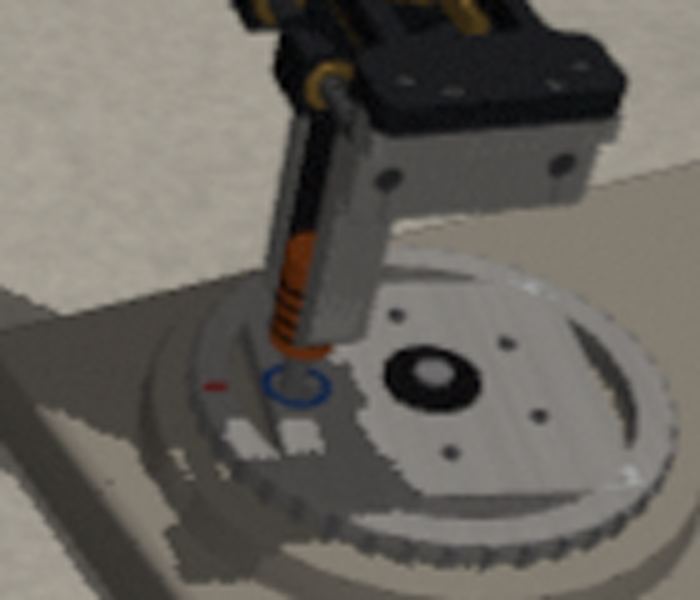

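The pin stands inside the blue ring with no contact force, 5 mm into the hole. I'll continue down until the tip touches the steel.

```bash
python3 -m creep '[[[0,0,0.01],[0,0,0]],[[0,0,0.02],[0,0,0]],[[0,0,0.027],[0,0,0]],[[0,0,0.027],[0,0,0]]]'; python3 -m creep '[[[0,0,0.004],[0,0,0]],[[0,0,0.008],[0,0,0]],[[0,0,0.008],[0,0,0]]]'
```

```text
time_s: 7.65
eef_pos: [0.5831, 0.047, 0.0967]
ee_rot: [[0.902, -0.431, -0.0], [-0.431, -0.902, -0.0], [-0.0, 0.0, -1.0]]
contact_force: [-0.3, -0.2, -1.4]
opening: 0.228
time_s: 7.95
eef_pos: [0.5833, 0.047, 0.0955]
ee_rot: [[0.902, -0.431, 0.0], [-0.431, -0.902, -0.0], [0.0, -0.0, -1.0]]
contact_force: [-0.8, 0.3, 1.5]
opening: 0.23
```

```bash
cat >> h.py <<'E'
AX=np.array([.6067,.0848]); H0=np.array([.5832,.0470])
def rowfor(th,z=None,yaw0=-.4456,dr=0):
    o=readout.get_obs(); P=np.array(o['eef_pos']);R=np.array(o['ee_rot']); u=H0-AX; u=u/np.linalg.norm(u)*(.045+dr)
    c,s=np.cos(th),np.sin(th); g=AX+np.array([c*u[0]-s*u[1],s*u[0]+c*u[1]]); p=np.r_[g,P[2] if z is None else z]
    t=R.T@(p-P)/.2; r=Rn.from_matrix(R.T@Rdown(yaw0+th)).as_rotvec()/(2*np.pi)
    print(round(th,3),t.round(4).tolist(),r.round(4).tolist())
def state():
    o=readout.get_obs(); P=np.array(o['eef_pos']); d=P[:2]-AX; u=H0-AX
    R=np.array(o['ee_rot']); yaw=np.arctan2(R[1,0],R[0,0])
    th=(np.arctan2(d[1],d[0])-np.arctan2(u[1],u[0])+np.pi)%(2*np.pi)-np.pi
    e=np.array([-d[1],d[0]])/np.linalg.norm(d);f=np.array(o['contact_force'])
    print('t',round(o['time_s'],2),'th',th.round(4),'r',np.linalg.norm(d).round(4),'z',P[2].round(5),'yaw',yaw.round(3),'F tan,rad,z',(f[:2]@e).round(2),(f[:2]@d/np.linalg.norm(d)).round(2),f[2].round(2),'op',round(o['opening'],3))
E
python3 - <<'E'
from h import *
state()
for k in range(1,10): rowfor(.08*k,.0965)
E
```

```text
t 7.95 th 0.0006 r 0.0444 z 0.09549 yaw -0.446 F tan,rad,z -0.88 0.18 1.53 op 0.23
0.08 [0.0175, 0.004, -0.005] [-0.0, -0.0, -0.0128]
0.16 [0.0355, 0.0038, -0.005] [-0.0, -0.0, -0.0255]
0.24 [0.0534, 0.0022, -0.005] [-0.0, -0.0, -0.0382]
0.32 [0.0712, -0.0008, -0.005] [-0.0, -0.0, -0.051]
0.4 [0.0886, -0.0053, -0.005] [-0.0, -0.0, -0.0637]
0.48 [0.1056, -0.0111, -0.005] [-0.0, -0.0, -0.0764]
0.56 [0.1221, -0.0182, -0.005] [-0.0, -0.0, -0.0892]
0.64 [0.138, -0.0267, -0.005] [0.0, -0.0, -0.1019]
0.72 [0.1532, -0.0364, -0.005] [0.0, -0.0, -0.1146]
```

```bash
python3 -m creep '[[[0,0,-0.005],[0,0,0]],[[0.009,0.003,-0.005],[0,0,-0.006]],[[0.0175,0.004,-0.005],[0,0,-0.0128]],[[0.0355,0.0038,-0.005],[0,0,-0.0255]],[[0.0534,0.0022,-0.005],[0,0,-0.0382]],[[0.0534,0.0022,-0.005],[0,0,-0.0382]]]'
python3 - <<'E'
from h import *
state()
for k in range(1,7): rowfor(.24+.08*k,.0965)
p,d=snapshot('scene'); cv2.imwrite('pics/s6.png',cv2.resize(p[130:250,360:500],None,fx=5,fy=5,interpolation=2))
E
```

```text
time_s: 8.55
eef_pos: [0.5918, 0.043, 0.096]
ee_rot: [[0.979, -0.204, -0.002], [-0.204, -0.979, 0.001], [-0.002, -0.001, -1.0]]
contact_force: [-3.1, 2.1, 0.2]
opening: 0.229
t 8.55 th 0.213 r 0.0444 z 0.09603 yaw -0.205 F tan,rad,z -3.64 -0.89 0.2 op 0.229
0.32 [0.0235, 0.0051, -0.0024] [-0.0002, 0.0003, -0.0127]
0.4 [0.0415, 0.0049, -0.0025] [-0.0002, 0.0003, -0.0254]
0.48 [0.0595, 0.0033, -0.0025] [-0.0002, 0.0003, -0.0381]
0.56 [0.0772, 0.0003, -0.0025] [-0.0002, 0.0003, -0.0509]
0.64 [0.0946, -0.0042, -0.0026] [-0.0002, 0.0003, -0.0636]
0.72 [0.1117, -0.01, -0.0026] [-0.0002, 0.0003, -0.0763]
```

View pics/s6.png

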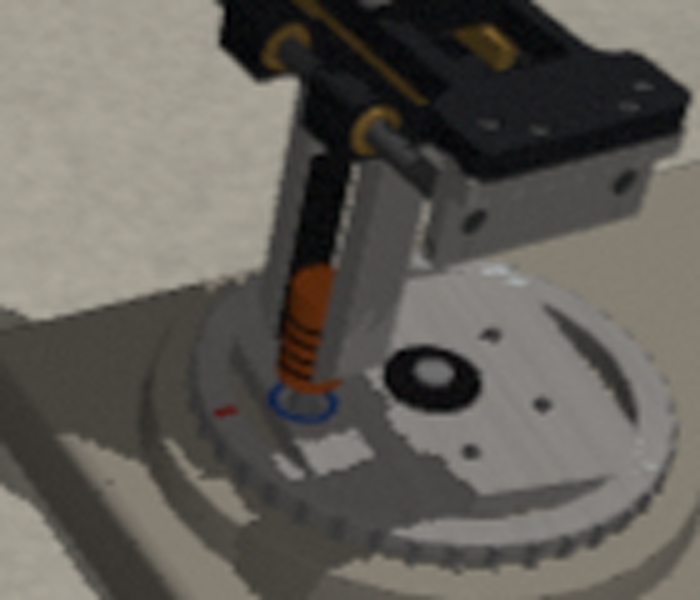

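The wheel turns with the pin: the ring and red line have moved round, and the tangential force is 3.6 N as expected. I'll keep winding to about 0.7.

```bash
python3 -m creep '[[[0.0115,0.0025,-0.0025],[0,0,-0.0064]],[[0.0235,0.005,-0.0025],[0,0,-0.0127]],[[0.0415,0.005,-0.0025],[0,0,-0.0254]],[[0.0595,0.0033,-0.0025],[0,0,-0.0381]],[[0.0772,0.0003,-0.0025],[0,0,-0.0509]],[[0.0946,-0.0042,-0.0025],[0,0,-0.0636]],[[0.1117,-0.01,-0.0025],[0,0,-0.0763]],[[0.1117,-0.01,-0.0025],[0,0,-0.0763]]]'
python3 - <<'E'
from h import *
state()
for th in(.72,.76,.80): rowfor(th,.0955)
E
```

```text
time_s: 9.4
eef_pos: [0.6129, 0.0402, 0.0961]
ee_rot: [[0.963, 0.27, -0.004], [0.27, -0.963, 0.001], [-0.004, -0.002, -1.0]]
contact_force: [-4.1, 2.0, 0.6]
opening: 0.227
t 9.4 th 0.6954 r 0.045 z 0.09607 yaw 0.273 F tan,rad,z -3.8 -2.51 0.64 op 0.227
0.72 [0.0055, 0.0006, 0.0028] [-0.0003, 0.0006, -0.0002]
0.76 [0.0145, 0.0015, 0.0028] [-0.0003, 0.0006, -0.0066]
0.8 [0.0235, 0.0019, 0.0028] [-0.0003, 0.0006, -0.0129]
```

```bash
python3 -m creep '[[[0,-0.003,0.004],[0,0,0]],[[0,-0.003,0.008],[0,0,0]],[[0,-0.003,0.008],[0,0,0]]]'
python3 - <<'E'
from h import *
state()
for th in(.72,.76,.80): rowfor(th,dr=-.0006)
E
```

```text
time_s: 9.7
eef_pos: [0.613, 0.0404, 0.0954]
ee_rot: [[0.963, 0.268, -0.003], [0.268, -0.963, -0.0], [-0.003, -0.0, -1.0]]
contact_force: [-5.0, 2.2, 4.5]
opening: 0.228
t 9.7 th 0.6969 r 0.0449 z 0.09543 yaw 0.271 F tan,rad,z -4.62 -2.89 4.5 op 0.228
0.72 [0.0054, -0.0017, -0.0] [-0.0001, 0.0005, -0.0005]
0.76 [0.0142, -0.0009, -0.0] [-0.0001, 0.0005, -0.0069]
0.8 [0.0231, -0.0005, -0.0001] [-0.0001, 0.0005, -0.0133]
```

```bash
python3 -m creep '[[[0.005,-0.001,0],[0,0,-0.003]],[[0.0095,-0.0005,0],[0,0,-0.006]],[[0.014,0,0],[0,0,-0.0095]],[[0.018,0,0],[0,0,-0.0128]],[[0.018,0,0],[0,0,-0.0128]]]'
python3 - <<'E'
from h import *
state()
for th in(.82,.86): rowfor(th,dr=-.0006)
E
```

```text
time_s: 10.2
eef_pos: [0.6149, 0.0406, 0.0954]
ee_rot: [[0.939, 0.344, -0.006], [0.344, -0.939, -0.002], [-0.006, -0.0, -1.0]]
contact_force: [-7.2, 1.0, 8.8]
opening: 0.225
t 10.2 th 0.7399 r 0.045 z 0.09536 yaw 0.352 F tan,rad,z -6.9 -2.26 8.8 op 0.225
0.82 [0.0181, -0.0005, -0.0001] [-0.0001, 0.001, -0.0036]
0.86 [0.0269, 0.0001, -0.0002] [-0.0001, 0.001, -0.01]
```

```bash
python3 -m creep '[[[0,0,-0.004],[0,0,0]],[[0.004,0,-0.005],[0,0,-0.003]],[[0.008,0,-0.005],[0,0,-0.006]],[[0.012,0,-0.005],[0,0,-0.009]],[[0.012,0,-0.005],[0,0,-0.009]]]'
python3 - <<'E'
from h import *
state()
for th in(.82,.86): rowfor(th,dr=-.0006)
E
```

```text
time_s: 10.7
eef_pos: [0.6174, 0.0411, 0.0955]
ee_rot: [[0.918, 0.397, -0.006], [0.397, -0.918, -0.002], [-0.006, -0.001, -1.0]]
contact_force: [-6.4, 0.9, 1.9]
opening: 0.223
t 10.7 th 0.7972 r 0.045 z 0.09547 yaw 0.408 F tan,rad,z -5.97 -2.44 1.9 op 0.223
0.82 [0.0055, -0.0022, -0.0] [-0.0001, 0.001, 0.0054]
0.86 [0.0143, -0.0011, -0.0001] [-0.0001, 0.001, -0.001]
```

```bash
python3 -m creep '[[[0.004,-0.001,0.002],[0,0,0]],[[0.008,-0.001,0.002],[0,0,0]],[[0.012,-0.001,0.002],[0,0,-0.002]],[[0.012,-0.001,0.002],[0,0,-0.002]]]'
python3 - <<'E'
from h import *
state()
for th in(.86,.9): rowfor(th,dr=-.0006)
E
```

```text
time_s: 11.1
eef_pos: [0.6203, 0.0422, 0.0953]
ee_rot: [[0.913, 0.408, -0.004], [0.408, -0.913, -0.002], [-0.005, -0.0, -1.0]]
contact_force: [-5.0, 0.5, 2.3]
opening: 0.228
t 11.1 th 0.8644 r 0.0447 z 0.09535 yaw 0.42 F tan,rad,z -4.63 -1.97 2.33 op 0.228
0.86 [-0.0008, -0.0018, 0.0] [-0.0, 0.0008, 0.001]
0.9 [0.0081, -0.001, -0.0] [-0.0, 0.0008, -0.0054]
```

```bash
python3 -m creep '[[[0.004,0,0.002],[0,0,-0.003]],[[0.008,0,0.002],[0,0,-0.006]],[[0.012,0,0.002],[0,0,-0.009]],[[0.012,0,0.002],[0,0,-0.009]]]'
python3 - <<'E'
from h import *
state()
for th in(.94,.98): rowfor(th,dr=-.0006)
E
```

```text
time_s: 11.5
eef_pos: [0.6225, 0.0429, 0.095]
ee_rot: [[0.888, 0.459, -0.004], [0.459, -0.888, -0.002], [-0.005, -0.0, -1.0]]
contact_force: [-5.3, -0.6, 1.7]
opening: 0.228
t 11.5 th 0.9165 r 0.0448 z 0.09496 yaw 0.477 F tan,rad,z -5.14 -1.27 1.74 op 0.228
0.94 [0.0054, -0.0012, -0.0] [-0.0, 0.0008, -0.0028]
0.98 [0.0143, -0.0006, -0.0001] [-0.0001, 0.0008, -0.0091]
```

```bash
python3 -m creep '[[[0,0,0.003],[0,0,0]],[[0.004,0,0.003],[0,0,-0.003]],[[0.008,0,0.003],[0,0,-0.006]],[[0.008,0,0.003],[0,0,-0.006]]]'
python3 - <<'E'
from h import *
state()
for th in(.94,.98): rowfor(th,dr=-.0006)
E
```

```text
time_s: 11.9
eef_pos: [0.6239, 0.0434, 0.0944]
ee_rot: [[0.871, 0.492, -0.005], [0.492, -0.871, -0.002], [-0.005, -0.0, -1.0]]
contact_force: [-6.4, -0.5, 2.2]
opening: 0.225
t 11.9 th 0.9493 r 0.0448 z 0.09436 yaw 0.515 F tan,rad,z -6.09 -2.01 2.23 op 0.225
0.94 [-0.0018, -0.0023, 0.0] [-0.0, 0.0008, 0.0032]
0.98 [0.007, -0.0013, -0.0] [-0.0, 0.0008, -0.0032]
```

```bash
python3 -m creep '[[[0,0,0.003],[0,0,0]],[[0,0,0.006],[0,0,0]],[[0,0,0.006],[0,0,0]]]'; python3 -c "
from h import *
state()"; python3 -m creep '[[[0.004,0,0],[0,0,-0.003]],[[0.004,0,0],[0,0,-0.003]]]';python3 -c "
from h import *
state()"
```

```text
time_s: 12.2
eef_pos: [0.6239, 0.0434, 0.0932]
ee_rot: [[0.871, 0.492, -0.004], [0.492, -0.871, -0.002], [-0.005, -0.0, -1.0]]
contact_force: [-5.7, 0.0, 3.1]
opening: 0.225
t 12.2 th 0.9494 r 0.0448 z 0.09315 yaw 0.514 F tan,rad,z -5.24 -2.17 3.12 op 0.225
time_s: 12.4
eef_pos: [0.6241, 0.0435, 0.0931]
ee_rot: [[0.861, 0.508, -0.006], [0.508, -0.861, -0.003], [-0.006, -0.0, -1.0]]
contact_force: [-7.5, -0.5, 2.5]
opening: 0.227
t 12.4 th 0.9541 r 0.0448 z 0.09313 yaw 0.533 F tan,rad,z -7.11 -2.48 2.47 op 0.227
```

```bash
python3 -m creep '[[[-0.004,0,0.004],[0,0,0.003]],[[-0.004,0,0.008],[0,0,0.003]],[[-0.004,0,0.012],[0,0,0.003]],[[-0.004,0,0.012],[0,0,0.003]]]'; python3 -c "
from h import *
state()"
```

```text
time_s: 12.8
eef_pos: [0.6233, 0.0432, 0.0906]
ee_rot: [[0.871, 0.492, -0.006], [0.492, -0.871, -0.003], [-0.006, -0.0, -1.0]]
contact_force: [-6.2, -0.4, 2.0]
opening: 0.227
t 12.8 th 0.9366 r 0.0448 z 0.09064 yaw 0.514 F tan,rad,z -5.95 -1.9 1.97 op 0.227
```

The tip has dropped in: it is 5 mm below the steel level with only 2 N. I'll keep lowering.

```bash
python3 -m creep '[[[0,0,0.006],[0,0,0]],[[0,0,0.012],[0,0,0]],[[0,0,0.018],[0,0,0]],[[0,0,0.018],[0,0,0]]]'; python3 -c "
from h import *
state()
p,d=snapshot('scene'); cv2.imwrite('pics/s7.png',cv2.resize(p[130:250,360:500],None,fx=5,fy=5,interpolation=2))"
```

```text
time_s: 13.2
eef_pos: [0.6232, 0.0432, 0.0869]
ee_rot: [[0.871, 0.492, -0.006], [0.492, -0.871, -0.003], [-0.006, -0.0, -1.0]]
contact_force: [-6.2, -0.4, 1.7]
opening: 0.228
t 13.2 th 0.934 r 0.0447 z 0.08692 yaw 0.514 F tan,rad,z -5.95 -1.93 1.75 op 0.228
```

View pics/s7.png

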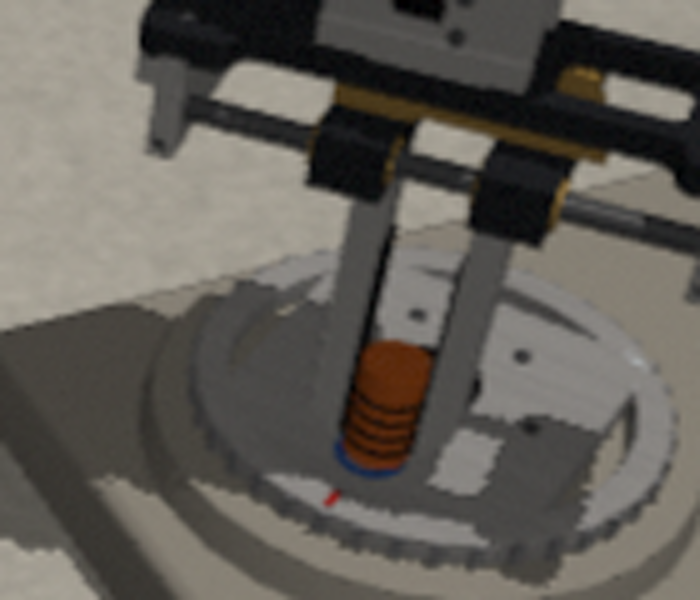

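The head is now close above the wheel and the pin stands upright. About 3.5 mm remain.

```bash
python3 -m creep '[[[0,0,0.006],[0,0,0]],[[0,0,0.012],[0,0,0]],[[0,0,0.017],[0,0,0]],[[0,0,0.017],[0,0,0]]]'; python3 -c "
from h import *
state()"; python3 -m creep '[[[0,0,0.005],[0,0,0]],[[0,0,0.01],[0,0,0]],[[0,0,0.01],[0,0,0]]]'; python3 -c "
from h import *
state()"
```

```text
time_s: 13.65
eef_pos: [0.6231, 0.0432, 0.0836]
ee_rot: [[0.871, 0.492, -0.006], [0.492, -0.871, -0.003], [-0.007, -0.0, -1.0]]
contact_force: [-6.9, -0.1, 3.4]
opening: 0.228
t 13.65 th 0.9327 r 0.0447 z 0.08363 yaw 0.514 F tan,rad,z -6.48 -2.45 3.39 op 0.228
time_s: 13.95
eef_pos: [0.6233, 0.0433, 0.0835]
ee_rot: [[0.871, 0.492, -0.005], [0.492, -0.871, -0.003], [-0.006, 0.0, -1.0]]
contact_force: [-9.7, -0.9, 14.8]
opening: 0.233
t 13.95 th 0.9357 r 0.0447 z 0.08352 yaw 0.514 F tan,rad,z -9.38 -2.76 14.85 op 0.233
```

```bash
python3 -m creep '[[[-0.003,0,-0.004],[0,0,0]],[[-0.006,0,-0.005],[0,0,0]],[[-0.009,0,-0.005],[0,0,0]],[[-0.009,0,-0.005],[0,0,0]]]'; python3 -c "
from h import *
state()"
```

```text
time_s: 14.35
eef_pos: [0.6229, 0.0432, 0.0836]
ee_rot: [[0.871, 0.492, -0.003], [0.492, -0.871, -0.002], [-0.003, 0.0, -1.0]]
contact_force: [-6.6, 0.4, 7.0]
opening: 0.226
t 14.35 th 0.9281 r 0.0447 z 0.08359 yaw 0.514 F tan,rad,z -5.98 -2.75 7.04 op 0.226
```

```bash
python3 -m creep '[[[-0.004,0.001,-0.002],[0,0,0]],[[-0.008,0.002,-0.002],[0,0,0]],[[-0.012,0.003,-0.002],[0,0,0]],[[-0.012,0.003,-0.002],[0,0,0]]]'; python3 -c "
from h import *
state()"
```

```text
time_s: 14.75
eef_pos: [0.6211, 0.0422, 0.0836]
ee_rot: [[0.87, 0.492, -0.003], [0.492, -0.87, -0.0], [-0.003, -0.001, -1.0]]
contact_force: [-5.4, 1.6, 4.3]
opening: 0.226
t 14.75 th 0.8825 r 0.0449 z 0.08362 yaw 0.515 F tan,rad,z -4.57 -3.29 4.34 op 0.226
```

```bash
python3 -m creep '[[[-0.003,0,0],[0,0,0]],[[-0.006,0,0],[0,0,0]],[[-0.006,0,0],[0,0,0]]]'; python3 -c "
from h import *
state()"; python3 -m creep '[[[-0.003,0,0],[0,0,0]],[[-0.006,0,0],[0,0,0]],[[-0.006,0,0],[0,0,0]]]'; python3 -c "
from h import *
state()"
```

```text
time_s: 15.05
eef_pos: [0.621, 0.0422, 0.0836]
ee_rot: [[0.87, 0.494, -0.001], [0.494, -0.87, 0.001], [-0.001, -0.001, -1.0]]
contact_force: [-4.7, 3.3, 3.2]
opening: 0.227
t 15.05 th 0.8802 r 0.045 z 0.08362 yaw 0.517 F tan,rad,z -3.39 -4.59 3.16 op 0.227
time_s: 15.35
eef_pos: [0.6209, 0.0421, 0.0837]
ee_rot: [[0.869, 0.495, 0.001], [0.495, -0.869, 0.002], [0.001, -0.001, -1.0]]
contact_force: [-2.6, 4.1, 0.9]
opening: 0.228
t 15.35 th 0.8764 r 0.045 z 0.08366 yaw 0.517 F tan,rad,z -1.2 -4.7 0.92 op 0.228
```

```bash
python3 -m creep '[[[-0.001,-0.003,0.001],[0,0,0]],[[-0.002,-0.006,0.002],[0,0,0]],[[-0.002,-0.006,0.002],[0,0,0]]]'; python3 -c "
from h import *
state()"
```

```text
time_s: 15.65
eef_pos: [0.6208, 0.0421, 0.0836]
ee_rot: [[0.869, 0.495, 0.002], [0.495, -0.869, 0.001], [0.002, 0.001, -1.0]]
contact_force: [-2.1, 3.0, 2.5]
opening: 0.228
t 15.65 th 0.8743 r 0.045 z 0.0836 yaw 0.517 F tan,rad,z -1.08 -3.48 2.49 op 0.228
```

```bash
python3 -m creep '[[[-0.001,-0.005,0.002],[0,0,0]],[[-0.003,-0.01,0.004],[0,0,0]],[[-0.003,-0.01,0.004],[0,0,0]]]'; python3 -c "
from h import *
state()"
```

```text
time_s: 15.95
eef_pos: [0.6206, 0.0422, 0.0836]
ee_rot: [[0.869, 0.494, 0.005], [0.494, -0.869, -0.001], [0.004, 0.003, -1.0]]
contact_force: [-0.0, 1.2, 5.6]
opening: 0.229
t 15.95 th 0.8715 r 0.0448 z 0.08355 yaw 0.517 F tan,rad,z 0.33 -1.16 5.6 op 0.229
```

```bash
python3 -m creep '[[[0,0,0],[0,0,0]],[[0,0,0],[0,0,0]],[[0,0,0],[0,0,0]],[[0,0,0],[0,0,0]],[[0,0,0],[0,0,0]]]' 45
python3 - <<'E'
from h import *
state()
p,d=snapshot('scene'); cv2.imwrite('pics/s8.png',cv2.resize(p[130:250,360:500],None,fx=5,fy=5,interpolation=2))
E
```

```text
time_s: 16.45
eef_pos: [0.6182, 0.0429, 0.0822]
ee_rot: [[0.869, 0.495, -0.0], [0.495, -0.869, -0.0], [-0.0, 0.0, -1.0]]
contact_force: [-0.1, -0.3, -0.7]
opening: 0.479
t 16.45 th 0.8253 r 0.0434 z 0.08215 yaw 0.517 F tan,rad,z -0.15 0.27 -0.72 op 0.479
```

View pics/s8.png

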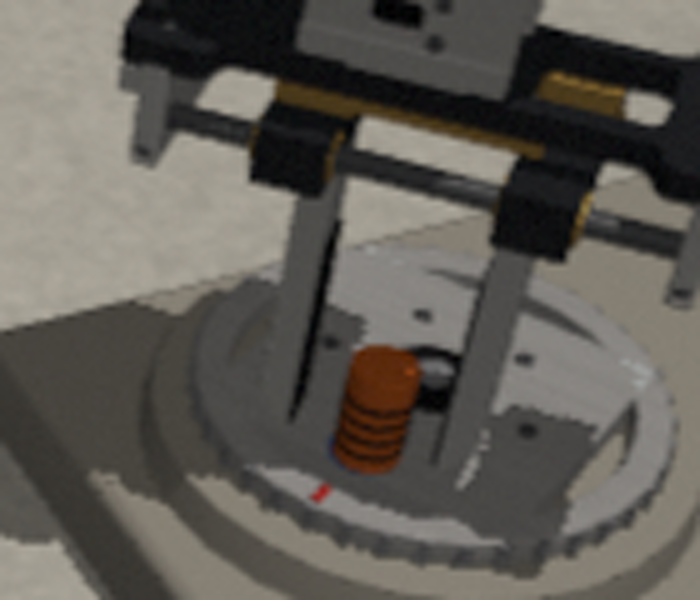

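The pin stands free between the open fingers and the wheel is held. Next I'll back off straight up and look again.

```bash
python3 -m creep '[[[0,0,-0.03],[0,0,0]],[[0,0,-0.1],[0,0,0]],[[0,0,-0.22],[0,0,0]],[[0,0,-0.34],[0,0,0]],[[0,0,-0.42],[0,0,0]],[[0,0,-0.45],[0,0,0]],[[0,0,-0.45],[0,0,0]],[[0,0,-0.45],[0,0,0]]]'
python3 - <<'E'
from h import *
state()
o=readout.get_obs(); P,R=np.array(o['eef_pos']),np.array(o['ee_rot'])
p,d=snapshot('wrist'); cv2.imwrite('pics/w9.png',p); np.save('pics/w9.npy',d); np.savez('pics/w9pose.npz',p=P,R=R)
p,d=snapshot('scene'); cv2.imwrite('pics/s9f.png',p); cv2.imwrite('pics/s9.png',cv2.resize(p[150:250,370:510],None,fx=5,fy=5,interpolation=2))
p,d=snapshot('top'); cv2.imwrite('pics/t9.png',p)
E
```

```text
time_s: 17.3
eef_pos: [0.6179, 0.043, 0.172]
ee_rot: [[0.869, 0.495, -0.001], [0.495, -0.869, -0.0], [-0.001, -0.0, -1.0]]
contact_force: [-0.8, 0.1, -0.8]
opening: 0.477
t 17.3 th 0.8177 r 0.0433 z 0.17205 yaw 0.518 F tan,rad,z -0.71 -0.3 -0.8 op 0.477
```

View pics/w9.png

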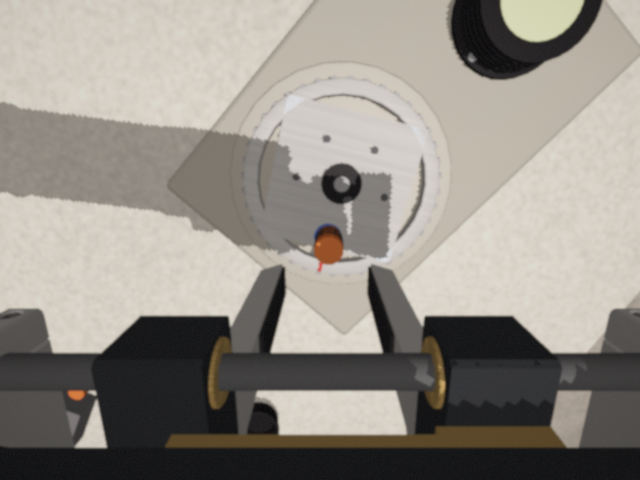

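View pics/s9.png

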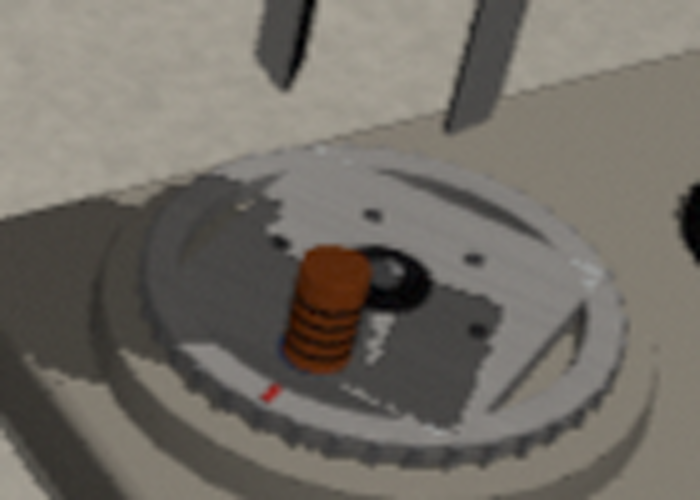

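Run:
```python
from h import *
z=np.load('pics/w9pose.npz'); P,R=z['p'],z['R']; c=cam('wrist',(P,R)); D=np.load('pics/w9.npy')
p=cv2.imread('pics/w9.png'); hsv=cv2.cvtColor(p,cv2.COLOR_BGR2HSV).astype(int)
m=(hsv[...,0]<14)&(hsv[...,1]>150)&(hsv[...,2]>60); m[:, :290]=0; m[270:]=0
ys,xs=np.where(m); X=np.array([c[2]+c[1]@(np.linalg.solve(c[0],[u,v,1])*D[v,u]) for u,v in zip(xs,ys)])
zt=np.median(X[X[:,2]>np.percentile(X[:,2],60)][:,2]); T=X[np.abs(X[:,2]-zt)<.004]
print('n',len(X),'top z',zt,'plane',np.linalg.lstsq(np.c_[T[:,:2]-T[:,:2].mean(0),np.ones(len(T))],T[:,2],rcond=None)[0],'mean',T.mean(0))
hz=X[:,2]; 
# wheel surface z near
ww=[c[2]+c[1]@(np.linalg.solve(c[0],[u,v,1])*D[v,u]) for u,v in((370,215),(300,140),(380,130),(290,225),(355,235))]; print('wheel z',np.array(ww)[:,2].round(4))
print('top centre px',xs.mean(),ys.mean())
# blue ring
b=(hsv[...,0]>100)&(hsv[...,0]<130)&(hsv[...,1]>90); by,bx=np.where(b); k=(bx>300)&(bx<360)&(by>215)&(by<275); print('ring px',k.sum(), [cast(c,(u,v),.067).round(4)[:2].tolist() for u,v in zip(bx[k][::5],by[k][::5])])
cv2.imwrite('pics/w9z.png',cv2.resize(p[140:290,260:420],None,fx=4.5,fy=4.5,interpolation=2))
s=cv2.imread('pics/s9f.png')
sc=cam('scene'); print('vertical px in scene', proj(sc,[.6205,.0425,.103]),proj(sc,[.6205,.0425,.067]), 'seen top',370+337/5,150+262/5)
```

```text
n 739 top z 0.10268236326486747 plane [ 0.01684739 -0.01565668  0.10213906] mean [0.61835901 0.04257381 0.10213906]
wheel z [0.0667 0.0665 0.0668 0.0653 0.066 ]
top centre px 328.11366711772666 246.3978349120433
ring px 30 [[0.6127, 0.0509], [0.6099, 0.0475], [0.6093, 0.0452], [0.6077, 0.0414], [0.6079, 0.0395], [0.6087, 0.038]]
vertical px in scene [437.96652609 202.25497794] [433.69638473 219.82840774] seen top 437.4 202.4
```

View pics/w9z.png

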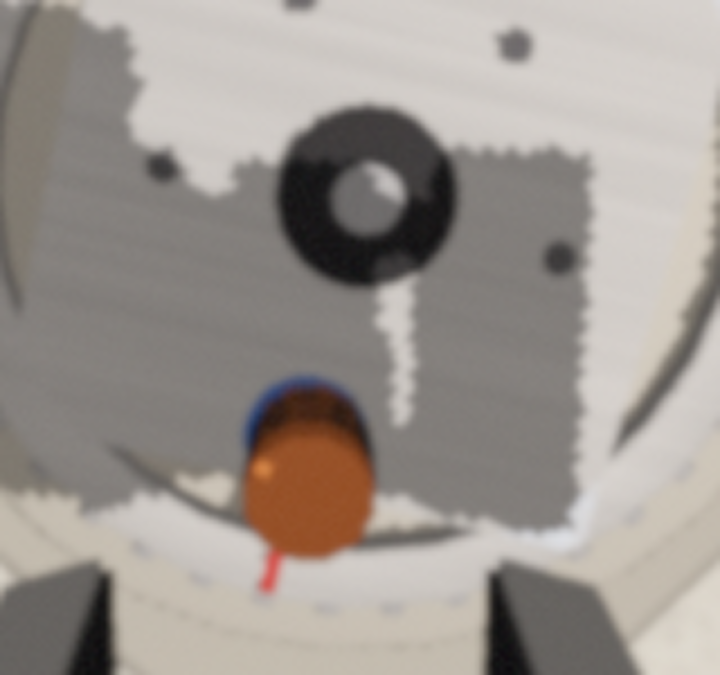

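View pics/t9.png

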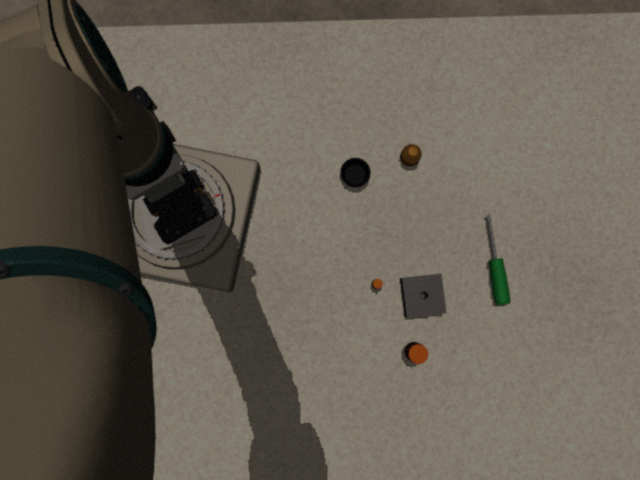

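Run:
```python
from h import *
from scipy.optimize import least_squares
z=np.load('pics/w9pose.npz'); P,R=z['p'],z['R']; c=cam('wrist',(P,R))
p=cv2.imread('pics/w9.png'); hsv=cv2.cvtColor(p,cv2.COLOR_BGR2HSV).astype(int)
b=(hsv[...,0]>100)&(hsv[...,0]<130)&(hsv[...,1]>90); by,bx=np.where(b); k=(bx>300)&(bx<360)&(by>215)&(by<275)
W=np.array([cast(c,(u,v),.067)[:2] for u,v in zip(bx[k],by[k])])
f=least_squares(lambda q:np.hypot(*(W-q).T)-.0099,[.62,.0425],loss='soft_l1',f_scale=.0005); print('ring centre',f.x)
hm=(p[165:215,315:375].astype(int).sum(2)<130).astype(np.uint8)
disc=(260+308/4.5,140+494/4.5); t=cast(c,disc,.103); print('top centre',t)
hub=cast(c,(260+367/4.5,140+195/4.5),.068); print('hub',hub)
u=f.x-hub[:2]; print('r',np.linalg.norm(u)); u0=np.array([.58215,.04723])-[.6059,.08514]; print('wheel',np.arctan2(u[1],u[0])-np.arctan2(u0[1],u0[0]))
```

```text
ring centre [0.61815198 0.04231401]
top centre [0.61868588 0.04230275 0.103     ]
hub [0.60628339 0.0852866  0.068     ]
r 0.044581466962683135
wheel 0.8291376972358127
```

```bash
python3 -c "
from cell import hand_in
print(hand_in())"
```

```text
the job is handed in; nothing more can be done
None
```

I locked the wheel with the pin and handed the job in at about 17.5 s on the robot's clock. The hand-in gives no verdict.

**What I did:** I took the 60 mm pin from the holder, put it into the wheel's hole and wound the wheel counter-clockwise. Feeling with the tip at mostly 2–5 N, with one reading of 9 N, I found the drop with the pin at about 0.95 rad. I then lowered the pin home, eased the wheel back onto the lock, let go and backed straight up.

**Final checks, by camera before hand-in:**

| Check | Result |
|---|---|
| Head top above the wheel face | 36.1 mm, so the head is down on the wheel (36 mm head) |
| Head centre to hole ring centre | about 0.5 mm |
| Pin tilt | about 0.02 rad |
| Wheel angle | about 0.83 rad; I did not read the wheel's speed, though it stayed put between the views |
| Gripper | open, well above the pin and touching nothing |
| Objective, lens cell, screwdriver | looked unmoved in the top view |

**Forces:** the highest I read was about 18 N at the wrist, when the head met the wheel. I only read at the end of each move, so brief peaks in between could have been higher.

**Where readings disagreed:**
- The first approach to the hole overshot by about 3 mm while still above the wheel. I corrected it before inserting the pin.
- The wrist camera read about 1 mm off along the jaw direction, and I allowed for that.

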